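# Refit the shamash holder on the glass menorah

## Robot

A 6-joint arm with a two-finger parallel gripper is mounted at the origin on the work surface. World frame = base frame: x ahead of the robot, y to its left, z up, the work surface at z = 0. Lengths are in m, angles in rad, forces in N, time in s.
With the tool pointing down it reaches from about 0.25 to 0.8 m from the base axis. Payload 8.5 kg.
Tool frame: the origin (TCP) lies midway between the tips of the shut fingers; the grasp point (between the pads) lies 19 mm behind it (r.pinch_z is the distance from the TCP to the grasp point, in m); z points along the fingers, y is the direction in which the jaws open and shut (so a half turn about z gives the same grasp; the last joint's range is limited). The gripper opens to 85 mm and grips with 20 to 120 N. Pads are 22 mm wide; open, the fingers measure 114 mm over their backs; the gripper's body (76 mm by 85 mm) begins 54 mm behind the grasp point. The pads swing forward as they close: fully open they stand 13 mm farther back than shut.
Start: joints at [1.346, 0.238, -0.013, 1.319, 0, 1.571], TCP at [0.117, 0.512, 0.231] pointing down, gripper open.
Joint ranges: [-2.66, 2.66], [-1.03, 1.9], [-1.14, 1.46], [-1.82, 2.27], [-1.45, 1.34], [-3.14, 3.14]. Speed limits (rad/s): [2.22, 2.22, 2.79, 3.14, 3.14, 3.14].

## Interface

Orientations are given as a unit quaternion [x, y, z, w].
In Python, from cell import r gives the robot as it stands. The module is installed in compiled form; this text tells all that it offers.
- The arm moves only by the tool jog_arm, never from a script. Its argument "moves" is a list of rows, each a list of 7 numbers: the shift along the tool's x, y, z as a fraction of full scale, then the turn, a rotation vector about the tool's x, y, z as a fraction of full scale, then the closure, from 0 (fully open) to 1 (shut). A call has 1 to 10 rows; each row shifts and turns the commanded pose from where the row before left it, along the tool's axes as they then stand; what a row does not reach is not made up. Full scale, the value 1, is 0.02 m for a shift and 120 degrees for a turn. A row lasts 1/10 s, in which the tool goes at most 50 mm and 8.59 degrees, less where a joint would pass 70% of its speed; a pose out of reach is approached as far as the arm can. A call with a number of a shift or a turn outside -1 to 1 is refused whole. A call with a gripper value outside its range is refused whole. The fingers move at their own pace and stop on an object; "grip_force" is the grip in N (left out, the last holds). Time passes only in rows, so rows that do not move let the fingers close. It gives the time, the measured TCP pose, the force and the opening at its end, in the units of the state.
- r.observe(): the state, without advancing time (a new reading comes with each control period).
- r.camera(name): name is "side" or "top"; returns a dict with "image" (420x560x3 uint8, red, green, blue), "range_z" (420x560 float32, m along the optical axis (not along the pixel's ray), 0 where there is no reading), "vfov" (degrees; the focal length in pixels is half the picture's height over the tangent of half this angle, whatever the lens; pixels are square), "cx", "cy" (the principal point, pixels), "world_from_camera" (4x4, takes a point from camera to world coordinates). Camera axes: x right, y up, looking along -z (the intrinsics and any distortion apply to the point x, -y, -z); pixel columns grow to the right and rows downward; lengths in m; the calibration is good to about 2 mm. A picture is of the moment at which its call begins.
- r.hand_in(): hands the job in, once; it reports no verdict.
The state is a dict: "t": time; "q": joint angles; "joint_velocities": joint speeds; "joint_efforts": joint torques, N m; "position": TCP position; "tool_rot": TCP orientation; "wrist_force": force on the tool from outside, world axes, zero at the start; "wrist_torque": the same for the moment, N m; "gripper_width": finger opening in m.
Only numpy, scipy, OpenCV 4.12 (cv2) and the standard library are available. Lean on these libraries where they do the work, as an engineer would, in place of code of your own. Each camera call takes 0.05 s, during which the arm holds its last target.

## Task

The menorah's candle holder for the shamash has been scraped clean and stands in the steel tray. Take it to the glass menorah, turn it until its three holes match the three studs on top of the centre column, and slide it down gently, without forcing it against the glass, until its flange lies flush on the stud disc; then let go. Leave the menorah standing where it is and the other things on the ledge undisturbed.

Things in the scene. Friction and masses are not known exactly. Their poses are not given: they have to be found in the camera images.
- holder_mid (a point): The shamash holder: loose, plain aluminium, 140 to 260 g, upright in the tray. A round flange 66 mm across, 12 mm thick, at the foot; on it a round candle tube 28 mm across, 58 mm tall. The flange has three through holes of 9 mm on a circle of 24 mm radius, 120 degrees apart. Point: on the axis 35 mm above the underside, half-way up; z up, x points over one of the holes.
- menorah: Contemporary glass menorah, loose, 1.55 kg: a glass slab 280 mm long (its y axis), 76 mm wide (x), 20 mm high; eight aluminium cups 19 mm across, up to 36 mm high, in a row 52 to 124 mm either side of the middle; in the middle a glass column 72 mm across rising to 61 mm. Glass: it must not take 40 N on column and studs, so touch down slowly. Origin: centre of the underside, z up.
- seat (a point): Centre of the upper face of the steel stud disc on the menorah's column, 65 mm above the ledge; axes as the menorah's. The disc (62 mm across) is clamped firmly by its centre screw at whatever angle it was tightened: its studs may stand at any angle to the menorah's axes, which is not measured and must be seen or felt. When home, the holder's underside is at this point.
- tips (a point): Point on the same axis, 12 mm above the seat, level with the tips of the three upright steel studs: 6 mm across, 12 mm high, the last 1.5 mm bevelled to a 4 mm tip, on a circle of 24 mm radius, 120 degrees apart. While holes and studs do not match the flange rides on the tips, its underside at this height; home, the tips are level with the flange's top.
- tray: shallow steel tray 170 x 230 mm (x, y), floor 2 mm thick, rim 14 mm high, fixed: a spring clip on the ledge holds its rim at the middle of the +x side (clip up to 33 mm high). Origin: centre of the underside. The holder stands on its floor.
- scraper: bystander: wooden wax scraper, 128 mm long (x), 28 mm wide, 6 mm thick, flat in the tray. Origin underneath, near its middle.
- saucer: bystander: white ceramic saucer, 140 mm across, 20 mm high. Origin: centre of the underside.
- dreidel_a: bystander: grey hard plastic dreidel lying on its side, body a 26 mm cube with a point along x and a stem along -x, 58 mm long. Origin: under the cube.
- dreidel_b: bystander: a like dreidel in black plastic.
- lighter: bystander: long-necked gas lighter lying along its x axis, 210 mm long, 20 mm high. Origin: underneath, where neck meets handle.

How it is judged:
By the outcome, as a careful person would: the job done as asked, in the order asked, and still so for the second after the job is handed in, with the robot touching nothing.
It also fails if it takes over 72 s, if anything falls off the work surface, if the arm or the gripper's body presses on something with over 40 N, if the wrist force passes 120 N, or if a joint passes its speed limit or range.

## Working session

There is one attempt and no reset: what is moved stays moved. The work goes in short steps, Python scripts to look and compute and a tool call to move; the robot and the scene stay as the last step left them, time stands still between calls to the robot, and variables do not carry over. Pictures are saved under pics/ and viewed, and the job is handed in when it is done.

Besides the shell and the picture viewer there is one more tool, called after "Call:" by a JSON object that holds its "fn" and its "kwargs". jog_arm: Moves the arm, as the interface text tells. Its arguments: {"type":"object","properties":{"moves":{"type":"array","items":{"type":"array","items":{"type":"number","minimum":-1,"maximum":1}}},"grip_force":{"type":"number"}},"required":["moves"]}

```bash
mkdir -p pics; ls
cat > h.py <<'E'
import numpy as np, cv2
from cell import r
def snap(name,fn):
    c=r.camera(name); cv2.imwrite('pics/'+fn+'.png',c['image'][:,:,::-1]); 
    np.savez('pics/'+fn+'.npz',**{k:np.array(v) for k,v in c.items()}); return c
def load(fn): 
    d=np.load('pics/'+fn+'.npz',allow_pickle=True); return {k:d[k] for k in d.files}
E
python3 - <<'E'
from h import *
print(r.observe(), r.pinch_z)
for n in('top','side'):
    c=snap(n,n+'0'); print({k:(v if k not in('image','range_z') else v.shape) for k,v in c.items()})
E
```

```text
pics
{'t': 0.0, 'q': array([ 1.34600782e+00,  2.38779037e-01, -1.42567637e-02,  1.31920702e+00,
       -2.26176795e-05,  1.57078707e+00]), 'joint_velocities': array([-1.06308332e-03, -7.30620091e-04,  2.94157231e-04, -3.51207966e-04,
        1.96368279e-03, -5.09061364e-05]), 'joint_efforts': array([ 1.91548905e-03, -5.38787055e+01,  3.46446526e+01,  1.82822841e-02,
        9.79765150e-05, -1.19487660e-05]), 'position': array([0.11693565, 0.51138025, 0.23067757]), 'tool_rot': array([ 1.12153128e-01,  9.93690673e-01, -7.19952978e-04, -6.98837646e-05]), 'wrist_force': array([ 0.92809804,  0.15555927, -0.64087707]), 'wrist_torque': array([0.00013762, 0.02394455, 0.03910073]), 'gripper_width': 0.08530668241073497} 0.0187
{'image': (420, 560, 3), 'range_z': (420, 560), 'vfov': 55.04440269902522, 'cx': 281.0572352874517, 'cy': 202.45355180011384, 'world_from_camera': array([[ 0.18217053,  0.95961771, -0.21435428,  0.3665147 ],
       [-0.98326511,  0.17821114, -0.03782224,  0.08941177],
       [ 0.00190543,  0.21765718,  0.97602342,  0.99702833],
       [ 0.        ,  0.        ,  0.        ,  1.        ]])}
{'image': (420, 560, 3), 'range_z': (420, 560), 'vfov': 51.96760133115748, 'cx': 278.6299817299185, 'cy': 209.10612704138953, 'world_from_camera': array([[ 0.72560607,  0.53050385, -0.43824821,  0.15219738],
       [-0.68810935,  0.56048879, -0.460823  , -0.32212198],
       [ 0.00116483,  0.63593866,  0.77173873,  0.81971902],
       [ 0.        ,  0.        ,  0.        ,  1.        ]])}
```

View pics/top0.png

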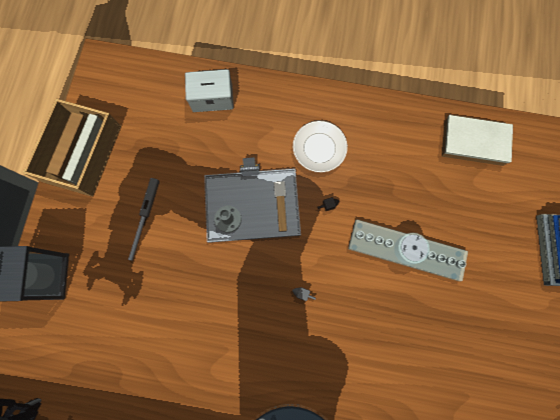

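View pics/side0.png

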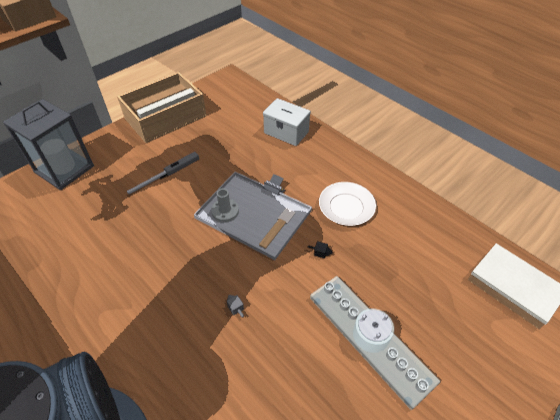

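The top view shows the holder at about (228,217) in the tray and the stud disc at about (414,247). The side view shows them at about (224,205) and (375,325). I'll enlarge both.

```bash
cat >> h.py <<'E'
def crop(c,u,v,h,s,interp=cv2.INTER_CUBIC):
    im=c['image'][:,:,::-1]; return cv2.resize(im[v-h:v+h,u-h:u+h],None,fx=s,fy=s,interpolation=interp)
def ray(c,u,v):
    f=210/np.tan(np.radians(float(c['vfov']))/2); M=c['world_from_camera']
    d=M[:3,:3]@np.array([(u-c['cx'])/f,-(v-c['cy'])/f,-1.]); return M[:3,3],d
def onz(c,u,v,z):
    o,d=ray(c,u,v); return o+d*(z-o[2])/d[2]
def proj(c,p):
    f=210/np.tan(np.radians(float(c['vfov']))/2); M=c['world_from_camera']
    q=M[:3,:3].T@(np.asarray(p)-M[:3,3]); return np.array([c['cx']+f*q[0]/-q[2],c['cy']-f*q[1]/-q[2]])
def cloud(c):
    f=210/np.tan(np.radians(float(c['vfov']))/2); M=c['world_from_camera']; z=c['range_z']
    v,u=np.mgrid[:420,:560]; P=np.stack([(u-c['cx'])/f*z,-(v-c['cy'])/f*z,-z],-1)
    return P@M[:3,:3].T+M[:3,3]
E
python3 - <<'E'
from h import *
t=load('top0');s=load('side0')
a=np.hstack([crop(t,228,217,20,10),crop(t,414,247,20,10)])
b=np.hstack([crop(s,224,205,25,8),crop(s,375,325,25,8)])
cv2.imwrite('pics/z0.png',a);cv2.imwrite('pics/z1.png',b)
for c in(t,s):
    P=cloud(c); print(onz(c,*((228,217) if c is t else (224,205)),.06), onz(c,*((414,247) if c is t else (375,325)),.065))
    for (u,v) in (((228,217),(414,247),(404,247)) if c is t else ((224,205),(375,325),(375,315))): print(P[v,u])
E
```

```text
[0.51479726 0.24254846 0.06      ] [ 0.52353436 -0.19614812  0.065     ]
[0.51264833 0.24032918 0.07357959]
[ 0.52341078 -0.19592337  0.06573357]
[ 0.51929399 -0.17335348  0.06510973]
[0.5007008  0.22687398 0.06      ] [ 0.51881266 -0.19707743  0.065     ]
[0.50973161 0.24110017 0.04031332]
[ 0.51910832 -0.19697659  0.06439135]
[ 0.53555299 -0.18418523  0.06323917]
```

View pics/z0.png

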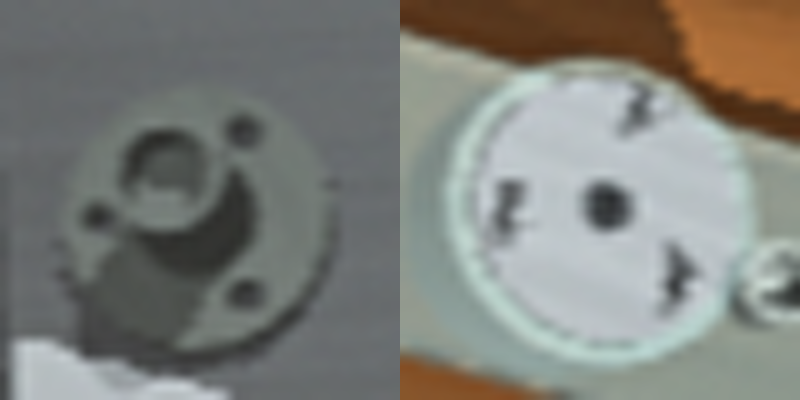

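View pics/z1.png

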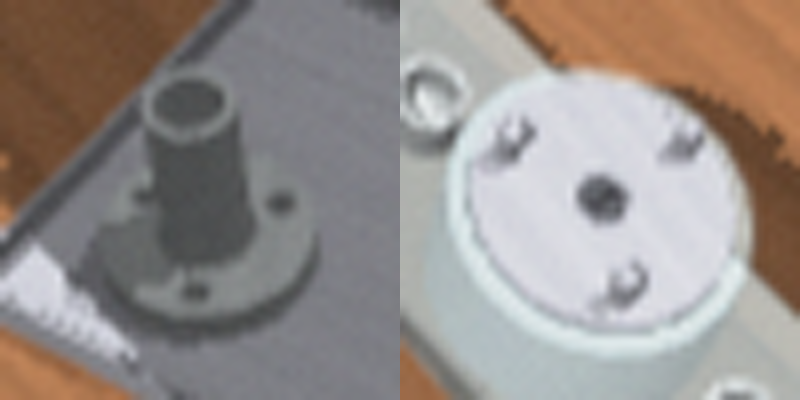

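```bash
cat >> h.py <<'E'
def blob(c,u,v,rad=3.5,thr=None):
    g=cv2.cvtColor(c['image'],cv2.COLOR_RGB2GRAY).astype(float)
    vv,uu=np.mgrid[:420,:560]; m=(uu-u)**2+(vv-v)**2<=rad**2
    bg=np.median(g[m]); w=np.clip(bg-6-g,0,None)*m
    return (w*uu).sum()/w.sum(),(w*vv).sum()/w.sum()
def circ(ang0,P,cen): 
    return [(np.degrees(np.arctan2(*(p-cen)[1::-1])),np.hypot(*(p-cen)[:2])*1e3) for p in P]
E
python3 - <<'E'
from h import *
t=load('top0');s=load('side0')
px=lambda u0,v0,k,L:[(u0+(x+.5)/k-.5,v0+(y+.5)/k-.5) for x,y in L]
H={'t':px(208,197,10,[(244,131),(97,215),(246,293)]),'s':px(199,180,8,[(281,203),(143,193),(195,291)])}
for n,c in(('t',t),('s',s)):
    for lab,pts in (('eye',H[n]),('blob',[blob(c,*p) for p in H[n]])):
        P=np.array([onz(c,*p,.014) for p in pts]); cen=P.mean(0)
        print(n,lab,np.round(cen,4),np.round(circ(0,P,cen),1).tolist())
print('tube top',onz(t,*px(208,197,10,[(166,171)])[0],.072),onz(s,*px(199,180,8,[(189,103)])[0],.072))
for c,p in((t,px(394,227,10,[(207,207)])[0]),(s,px(350,300,8,[(602-400,198)])[0])):
    b=blob(c,*p,5); print('seat screw',onz(c,*b,.065),onz(c,*p,.065))
# pixel scale crop menorah bigger NN
cv2.imwrite('pics/z2.png',np.hstack([crop(t,414,247,17,23),crop(s,375,325,17,23)])[:,:])
E
```

```text
t eye [0.5196 0.2518 0.014 ] [[-18.4, 23.6], [101.8, 24.4], [-136.6, 23.9]]
t blob [0.5193 0.2516 0.014 ] [[-17.1, 23.5], [103.6, 23.2], [-137.4, 23.1]]
s eye [0.5162 0.2518 0.014 ] [[-18.7, 24.2], [102.0, 24.9], [-136.9, 24.3]]
s blob [0.5172 0.251  0.014 ] [[-17.5, 22.9], [98.7, 22.5], [-140.2, 24.0]]
tube top [0.51903759 0.25110275 0.072     ] [0.51612629 0.25085234 0.072     ]
seat screw [ 0.52323035 -0.19682203  0.065     ] [ 0.52306368 -0.19678167  0.065     ]
seat screw [ 0.51953672 -0.19615907  0.065     ] [ 0.51963299 -0.19598582  0.065     ]
```

Run:
```python
from h import *
t=load('top0');s=load('side0')
cv2.imwrite('pics/z3.png',np.hstack([crop(t,414,247,16,12),crop(s,375,325,16,12)]))
```

```text
(no output)
```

View pics/z3.png

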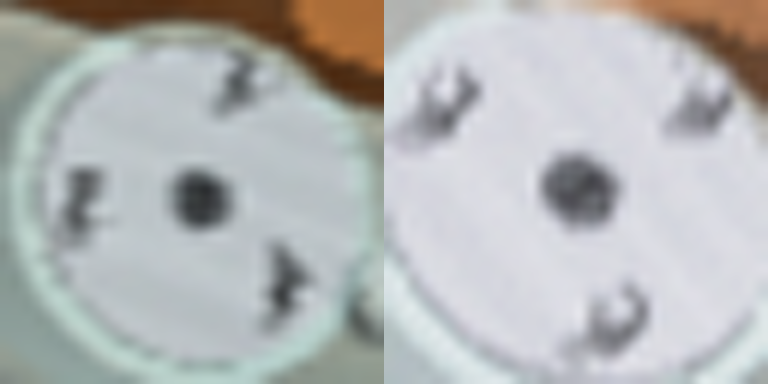

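Run:
```python
from h import *
t=load('top0');s=load('side0')
px=lambda u0,v0,k,L:[(u0+(x+.5)/k-.5,v0+(y+.5)/k-.5) for x,y in L]
A={'t':(t,px(398,231,12,[(88,188),(240,78),(288,275)])),'s':(s,px(359,309,12,[(72,95),(327,97),(239,315)]))}
for n,(c,p) in A.items():
  for z in (.067,.071,.075):
    P=np.array([onz(c,*q,z) for q in p]); cen=P.mean(0)
    print(n,z,np.round(cen,4),np.round(circ(0,P,cen),1).tolist(),[round((a[0])%120,1) for a in circ(0,P,cen)])
print([onz(s,*q,.002) for q in ()])
# menorah orientation via glass slab corners skip
```

```text
t 0.067 [ 0.5268 -0.1966  0.067 ] [[104.4, 22.8], [-11.9, 21.4], [-130.9, 23.3]] [np.float64(104.4), np.float64(108.1), np.float64(109.1)]
t 0.071 [ 0.5261 -0.1954  0.071 ] [[104.4, 22.7], [-11.9, 21.3], [-130.9, 23.2]] [np.float64(104.4), np.float64(108.1), np.float64(109.1)]
t 0.075 [ 0.5254 -0.1942  0.075 ] [[104.4, 22.6], [-11.9, 21.2], [-130.9, 23.1]] [np.float64(104.4), np.float64(108.1), np.float64(109.1)]
s 0.067 [ 0.5234 -0.1959  0.067 ] [[105.7, 23.6], [-12.5, 22.9], [-132.0, 23.9]] [np.float64(105.7), np.float64(107.5), np.float64(108.0)]
s 0.071 [ 0.5214 -0.1966  0.071 ] [[105.7, 23.5], [-12.5, 22.8], [-132.0, 23.8]] [np.float64(105.7), np.float64(107.5), np.float64(108.0)]
s 0.075 [ 0.5195 -0.1973  0.075 ] [[105.7, 23.3], [-12.5, 22.7], [-132.0, 23.6]] [np.float64(105.7), np.float64(107.5), np.float64(108.0)]
[]
```

Both views agree: the holes sit at about −17.8° and the studs at about −12.9° (mod 120°), so the holder needs roughly +5°. The radii check out near 24 mm, and the two cameras differ by about 3 mm in x for both objects. I'll move above the holder next.

Call:
{"fn": "jog_arm", "kwargs": {"moves": [[-0.93, -0.34, 0, 0, 0, 0, 0], [-0.93, -0.34, 0, 0, 0, 0, 0], [-0.93, -0.34, 0, 0, 0, 0, 0], [-0.93, -0.34, 0, 0, 0, 0, 0], [-0.93, -0.34, 0, 0, 0, 0, 0], [-0.93, -0.34, 0, 0, 0, 0, 0], [-0.93, -0.34, 0, 0, 0, 0, 0], [-0.93, -0.34, 0, 0, 0, 0, 0], [-0.93, -0.34, 0, 0, 0, 0, 0], [-0.93, -0.34, 0, 0, 0, 0, 0]], "grip_force": 40}}

```text
t: 1.1
position: [0.2837, 0.4033, 0.231]
tool_rot: [0.112, 0.994, -0.0, -0.0]
wrist_force: [0.2, 0.4, -0.2]
gripper_width: 0.0854
```

Call:
{"fn": "jog_arm", "kwargs": {"moves": [[-0.93, -0.34, 0, 0, 0, 0, 0], [-0.93, -0.34, 0, 0, 0, 0, 0], [-0.93, -0.34, 0, 0, 0, 0, 0], [-0.93, -0.34, 0, 0, 0, 0, 0], [-0.93, -0.34, 0, 0, 0, 0, 0], [-0.93, -0.34, 0, 0, 0, 0, 0], [-0.93, -0.34, 0, 0, 0, 0, 0], [-0.93, -0.34, 0, 0, 0, 0, 0], [-0.93, -0.34, 0, 0, 0, 0, 0], [-0.93, -0.34, 0, 0, 0, 0, 0]]}}

```text
t: 2.1
position: [0.4498, 0.2956, 0.2309]
tool_rot: [0.112, 0.994, -0.0, -0.0]
wrist_force: [0.5, -0.7, 0.5]
gripper_width: 0.0853
```

```bash
cat >> h.py <<'E'
from scipy.spatial.transform import Rotation as R
def go(target,yaw=None):
    o=r.observe(); M=R.from_quat(o['tool_rot']).as_matrix()
    d=M.T@(np.array(target)-o['position'])/0.02
    print('t',round(o['t'],2),'pos',np.round(o['position'],4),'fs tool',np.round(d,2),'jaw yaw',round(np.degrees(np.arctan2(M[1,1],M[0,1])),2),'tilt z',np.round(M[:,2],4),'F',np.round(o['wrist_force'],2),'T',np.round(o['wrist_torque'],3),'w',round(o['gripper_width'],4),'q',np.round(o['q'],2))
E
python3 -c "
from h import *
go([.518,.2515,.036])"
```

```text
t 2.1 pos [0.4498 0.2956 0.2309] fs tool [-3.82 -1.38  9.75] jaw yaw 77.12 tilt z [-7.e-04 -5.e-04 -1.e+00] F [ 0.54 -0.66  0.53] T [-0.034 -0.038 -0.029] w 0.0853 q [ 0.58  0.26  0.02  1.33 -0.    0.81]
```

Call:
{"fn": "jog_arm", "kwargs": {"moves": [[-0.95, -0.34, 0, 0, 0, 0, 0], [-0.95, -0.34, 0, 0, 0, 0, 0], [-0.95, -0.35, 0, 0, 0, 0, 0], [-0.95, -0.35, 0, 0, 0, 0, 0], [0, 0, 1, 0, 0, 0, 0], [0, 0, 1, 0, 0, 0, 0], [0, 0, 1, 0, 0, 0, 0], [0, 0, 1, 0, 0, 0, 0], [0, 0, 1, 0, 0, 0, 0], [0, 0, 0, 0, 0, 0, 0]]}}

```text
t: 3.1
position: [0.5155, 0.2515, 0.1285]
tool_rot: [0.112, 0.994, -0.001, -0.002]
wrist_force: [-0.6, -0.6, -0.7]
gripper_width: 0.0855
```

```bash
python3 -c "
from h import *
go([.518,.2515,.036])
t=snap('top','top1');s=snap('side','side1')
cv2.imwrite('pics/z4.png',np.hstack([crop(t,228,205,50,4),crop(s,230,190,50,4)]))
"
```

```text
t 3.1 pos [0.5155 0.2515 0.1285] fs tool [-0.14  0.04  4.63] jaw yaw 77.12 tilt z [-0.0047 -0.0024 -1.    ] F [-0.63 -0.57 -0.67] T [ 0.008 -0.014 -0.027] w 0.0855 q [ 0.45  0.38 -0.08  1.12 -0.    0.68]
```

View pics/z4.png

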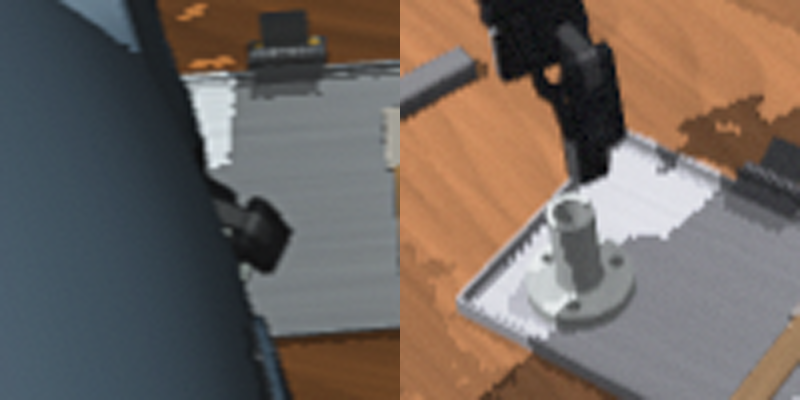

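Call:
{"fn": "jog_arm", "kwargs": {"moves": [[-0.1, 0.05, 0.6, 0, 0, 0, 0], [0, 0, 0.8, 0, 0, 0, 0], [0, 0, 0.8, 0, 0, 0, 0], [0, 0, 0.8, 0, 0, 0, 0], [0, 0, 0.8, 0, 0, 0, 0], [0, 0, 0.5, 0, 0, 0, 0], [0, 0, 0.3, 0, 0, 0, 0], [0, 0, 0, 0, 0, 0, 0]]}}

```text
t: 4.0
position: [0.5193, 0.2528, 0.0388]
tool_rot: [0.112, 0.994, -0.0, -0.0]
wrist_force: [-0.2, -1.1, 0.2]
gripper_width: 0.0852
```

```bash
python3 -c "
from h import *
go([.518,.2515,.036])
s=snap('side','side2')
cv2.imwrite('pics/z5.png',crop(s,230,190,50,6))
"
```

```text
t 4.0 pos [0.5193 0.2528 0.0388] fs tool [ 0.05 -0.08  0.14] jaw yaw 77.12 tilt z [-6.e-04 -4.e-04 -1.e+00] F [-0.2  -1.06  0.2 ] T [-0.02   0.004  0.039] w 0.0852 q [ 0.45  0.45 -0.21  0.91 -0.    0.68]
```

View pics/z5.png

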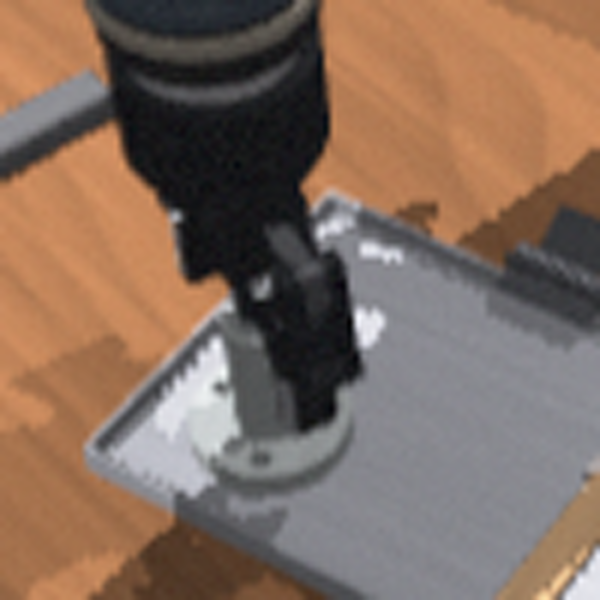

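Call:
{"fn": "jog_arm", "kwargs": {"moves": [[0.05, -0.08, 0.1, 0, 0, 0, 0.3], [0, 0, 0, 0, 0, 0, 0.5], [0, 0, 0, 0, 0, 0, 0.6], [0, 0, 0, 0, 0, 0, 0.8], [0, 0, 0, 0, 0, 0, 1], [0, 0, 0, 0, 0, 0, 1], [0, 0, 0, 0, 0, 0, 1]], "grip_force": 45}}

```text
t: 4.75
position: [0.5183, 0.2516, 0.0376]
tool_rot: [0.112, 0.994, 0.0, 0.0]
wrist_force: [-2.7, -1.4, 6.3]
gripper_width: 0.0265
```

```bash
python3 -c "
from h import *
go([.518,.2515,.036])
s=snap('side','side3')
cv2.imwrite('pics/z6.png',crop(s,230,190,50,6))
"
```

```text
t 4.75 pos [0.5183 0.2516 0.0376] fs tool [ 0.01 -0.01  0.08] jaw yaw 77.12 tilt z [ 5.e-04  0.e+00 -1.e+00] F [-2.66 -1.42  6.27] T [-0.194  0.172 -0.008] w 0.0265 q [ 0.45  0.45 -0.22  0.9  -0.    0.68]
```

View pics/z6.png

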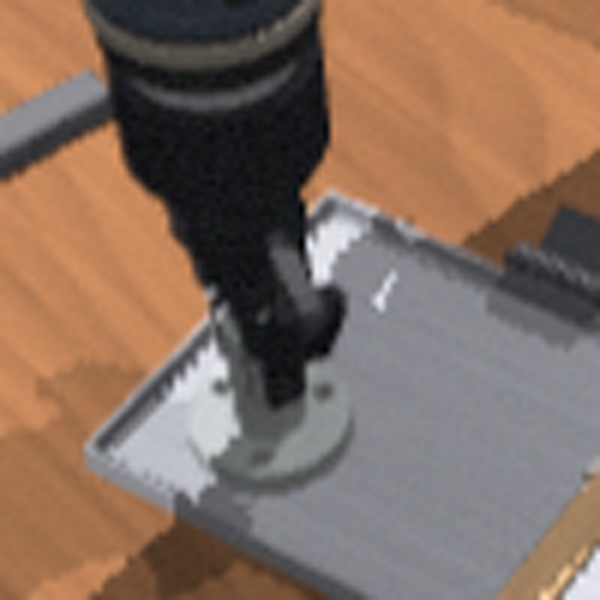

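Grasp took at a width of 26.5 mm. All three holes are still visible in the crop, near (220,387), (322,390) and (262,457). I'll lift and carry it over.

Call:
{"fn": "jog_arm", "kwargs": {"moves": [[0, 0, -0.2, 0, 0, 0, 1], [0, 0, -0.5, 0, 0, 0, 1], [0, 0, -0.8, 0, 0, 0, 1], [0, 0, -1, 0, 0, 0, 1], [0, 0, -1, 0, 0, 0, 1], [0, 0, -1, 0, 0, 0, 1], [0, 0, -1, 0, 0, 0, 1], [0, 0, -1, 0, 0, 0, 1], [0, 0, -0.7, 0, 0, 0, 1], [0, 0, -0.3, 0, 0, 0, 1]]}}

```text
t: 5.8
position: [0.5186, 0.2519, 0.1892]
tool_rot: [0.112, 0.994, 0.001, 0.001]
wrist_force: [0.6, 0.6, -2.1]
gripper_width: 0.0272
```

Call:
{"fn": "jog_arm", "kwargs": {"moves": [[-0.1, -0.4, 0, 0, 0, 0, 1], [-0.2, -0.9, 0, 0, 0, 0, 1], [-0.2, -0.9, 0, 0, 0, 0, 1], [-0.2, -0.9, 0, 0, 0, 0, 1], [-0.2, -0.9, 0, 0, 0, 0, 1], [-0.2, -0.9, 0, 0, 0, 0, 1], [-0.2, -0.9, 0, 0, 0, 0, 1], [-0.2, -0.9, 0, 0, 0, 0, 1], [-0.2, -0.9, 0, 0, 0, 0, 1], [-0.2, -0.9, 0, 0, 0, 0, 1]]}}

```text
t: 6.8
position: [0.5161, 0.0752, 0.1863]
tool_rot: [0.113, 0.994, -0.0, -0.001]
wrist_force: [0.7, 0.4, -0.8]
gripper_width: 0.0266
```

Call:
{"fn": "jog_arm", "kwargs": {"moves": [[-0.2, -0.9, 0, 0, 0, 0, 1], [-0.2, -0.9, 0, 0, 0, 0, 1], [-0.2, -0.9, 0, 0, 0, 0, 1], [-0.2, -0.9, 0, 0, 0, 0, 1], [-0.2, -0.9, 0, 0, 0, 0, 1], [-0.2, -0.9, 0, 0, 0, 0, 1], [-0.2, -0.9, 0, 0, 0, 0, 1], [-0.2, -0.9, 0, 0, 0, 0, 1], [-0.2, -0.9, 0, 0, 0, 0, 1], [-0.2, -0.9, 0, 0, 0, 0, 1]]}}

```text
t: 7.8
position: [0.5146, -0.1088, 0.1863]
tool_rot: [0.113, 0.994, -0.0, -0.001]
wrist_force: [0.0, -0.7, -2.5]
gripper_width: 0.0271
```

```bash
python3 -c "
from h import *
go([.5217,-.1964,.197])
s=snap('side','side4');t=snap('top','top4')
"
```

```text
t 7.8 pos [ 0.5146 -0.1088  0.1863] fs tool [-1.33 -4.19 -0.53] jaw yaw 77.08 tilt z [-0.0021  0.     -1.    ] F [ 0.05 -0.67 -2.52] T [ 0.035  0.009 -0.018] w 0.0271 q [-0.21  0.26 -0.1   1.21 -0.    0.02]
```

View pics/side4.png

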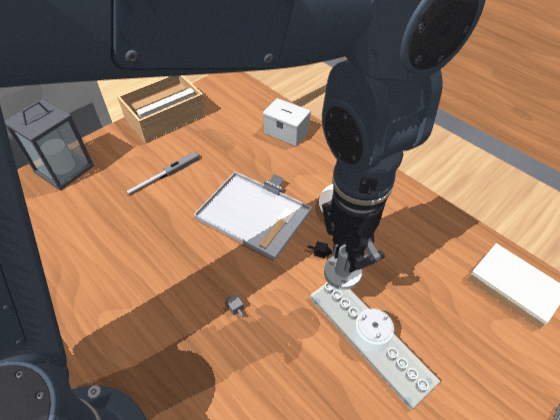

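View pics/top4.png

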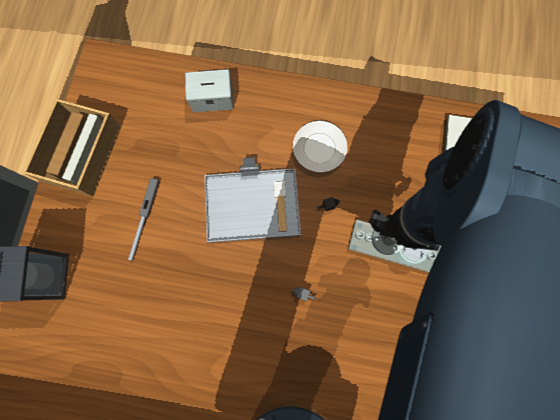

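```bash
python3 -c "
from h import *
s=load('side4')
cv2.imwrite('pics/z7.png',np.hstack([crop(s,375,325,20,10),crop(s,343,272,20,10)]))
"
```

```text
(no output)
```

View pics/z7.png

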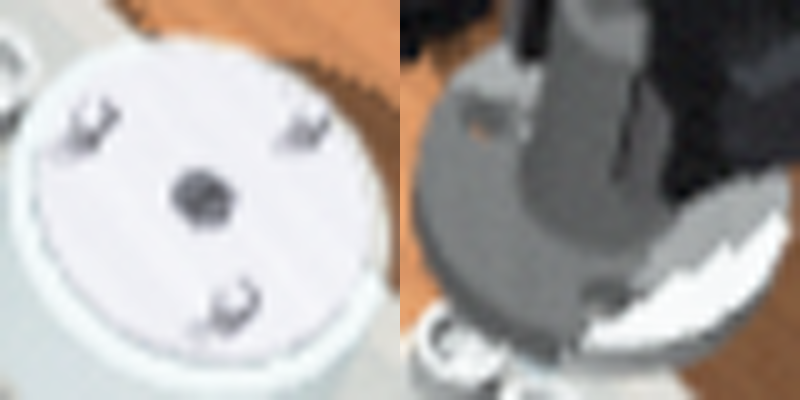

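Call:
{"fn": "jog_arm", "kwargs": {"moves": [[-0.25, -0.8, 0, 0, 0, 0, 1], [-0.25, -0.8, 0, 0, 0, 0, 1], [-0.25, -0.8, 0, 0, 0, 0, 1], [-0.25, -0.8, 0, 0, 0, 0, 1], [-0.2, -0.7, 0.3, 0, 0, 0, 1], [0, -0.1, 0.7, 0, 0, -0.042, 1], [0, 0, 0.9, 0, 0, 0, 1], [0, 0, 0.6, 0, 0, 0, 1], [0, 0, 0.0, 0, 0, 0, 1], [0, 0, 0, 0, 0, 0, 1]]}}

```text
t: 8.9
position: [0.5217, -0.1904, 0.1373]
tool_rot: [0.068, 0.998, 0.0, -0.0]
wrist_force: [0.8, 0.1, -1.5]
gripper_width: 0.027
```

```bash
python3 -c "
from h import *
go([.5217,-.1964,.125])
s=snap('side','side5')
cv2.imwrite('pics/z8.png',crop(s,375,310,40,7))
"
```

```text
t 8.9 pos [ 0.5217 -0.1904  0.1373] fs tool [-0.04 -0.3   0.62] jaw yaw 82.15 tilt z [-5.e-04  1.e-04 -1.e+00] F [ 0.81  0.13 -1.51] T [ 0.013 -0.022  0.008] w 0.027 q [-0.35  0.34 -0.12  1.11 -0.   -0.21]
```

View pics/z8.png

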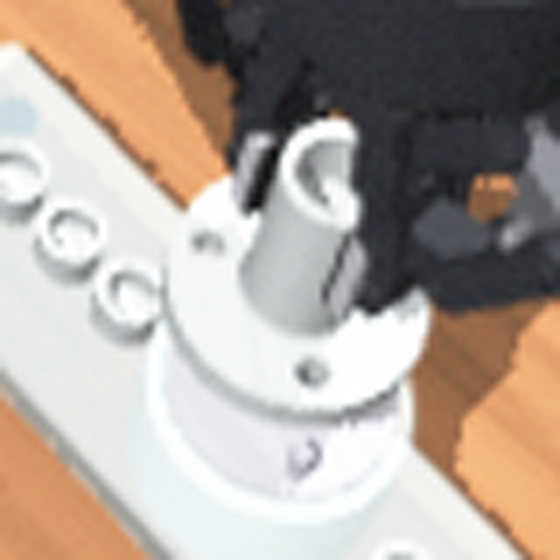

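```bash
cat >> h.py <<'E'
def px(u0,v0,k,L): return [(u0+(x+.5)/k-.5,v0+(y+.5)/k-.5) for x,y in L]
def two(A,B):
    # left hole A, front hole B: third & centre of 24mm circle; B is CCW(+120) or CW from A
    d=B-A; L=np.hypot(*d[:2]); m=(A+B)/2; n=np.array([-d[1],d[0]])/L
    return L, [m[:2]+n*.012, m[:2]-n*.012]
E
python3 - <<'E'
from h import *
s=load('side5')
p=px(335,270,7,[(208,240),(312,373)])
zb=.1373-.0376+.002
for q in (p,[blob(s,*x,3) for x in p]):
  A,B=[onz(s,*x,zb+.012) for x in q]; L,c=two(A,B)
  print(A,B,L,c)
  for C in c: print([np.degrees(np.arctan2(*(X[:2]-C)[::-1]))%120 for X in (A,B)])
print('tubetop',onz(s,*px(335,270,7,[(320,175)])[0],zb+.07))
# seat from screw side4 and studs side4 crop origin(355,305) k10
s4=load('side4')
P=px(355,305,10,[(95,122),(307,123),(235,303),(203,198)])
S=[onz(s4,*x,.071) for x in P[:3]]; C=np.mean(S,0); print('studs',C,circ(0,np.array(S),C),'screw',onz(s4,*P[3],.065))
E
```

```text
[ 0.51307682 -0.1665825   0.1137    ] [ 0.50354143 -0.20762864  0.1137    ] 0.04213916969063443 [array([ 0.51999786, -0.18982097]), array([ 0.49662039, -0.18439017])]
[np.float64(106.58495373397317), np.float64(107.25834933864428)]
[np.float64(47.258349338644365), np.float64(46.58495373397302)]
[ 0.51232584 -0.1664789   0.1137    ] [ 0.50225463 -0.20688952  0.1137    ] 0.04164669751552975 [array([ 0.51893408, -0.18958611]), array([ 0.4956464 , -0.18378231])]
[np.float64(105.95954829048677), np.float64(106.05190188153529)]
[np.float64(46.051901881535244), np.float64(45.95954829048675)]
tubetop [ 0.51621    -0.18690038  0.1717    ]
studs [ 0.52048768 -0.19621243  0.071     ] [(np.float64(106.14953220868057), np.float64(23.39265325708126)), (np.float64(-12.490577066636558), np.float64(22.622528481712536)), (np.float64(-131.55465639798416), np.float64(23.48821496462039))] screw [ 0.51962505 -0.19608032  0.065     ]
```

Call:
{"fn": "jog_arm", "kwargs": {"moves": [[-0.03, -0.15, 0.2, 0, 0, -0.006, 1], [-0.03, -0.15, 0.3, 0, 0, 0, 1], [0, 0, 0.3, 0, 0, 0, 1], [0, 0, 0, 0, 0, 0, 1], [0, 0, 0, 0, 0, 0, 1]]}}

```text
t: 9.45
position: [0.5219, -0.1964, 0.1211]
tool_rot: [0.062, 0.998, 0.0, -0.0]
wrist_force: [-0.6, 0.1, -1.9]
gripper_width: 0.0271
```

```bash
python3 -c "
from h import *
go([.522,-.1966,.1206])
s=snap('side','side6')
cv2.imwrite('pics/z9.png',crop(s,375,310,40,7))
"
```

```text
t 9.45 pos [ 0.5219 -0.1964  0.1211] fs tool [-0.01 -0.01  0.03] jaw yaw 82.88 tilt z [-5.e-04  1.e-04 -1.e+00] F [-0.55  0.08 -1.88] T [-0.03  -0.011 -0.048] w 0.0271 q [-0.36  0.35 -0.14  1.08 -0.   -0.24]
```

View pics/z9.png

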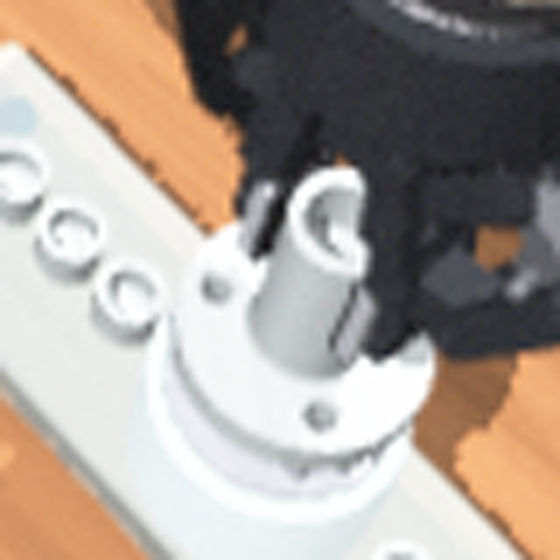

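Run:
```python
from h import *
s=load('side6')
p=px(335,270,7,[(216,287),(321,415)])
for q in (p,[blob(s,*x,3) for x in p]):
  A,B=[onz(s,*x,.0975) for x in q]; L,c=two(A,B); C=c[0]
  print(L,C,[np.degrees(np.arctan2(*(X[:2]-C)[::-1]))%120 for X in (A,B)])
```

```text
0.04141019044953203 [ 0.5201086 -0.1956634] [np.float64(108.75122572079896), np.float64(108.56085286690293)]
0.04122179058920551 [ 0.51871095 -0.1954402 ] [np.float64(108.57681048111097), np.float64(108.15948378024862)]
```

Call:
{"fn": "jog_arm", "kwargs": {"moves": [[0, -0.02, 0.1, 0, 0, 0.003, 1], [0, 0, 0.1, 0, 0, 0, 1], [0, 0, 0.1, 0, 0, 0, 1], [0, 0, 0.05, 0, 0, 0, 1], [0, 0, 0.03, 0, 0, 0, 1], [0, 0, 0, 0, 0, 0, 1]]}}

```text
t: 10.1
position: [0.522, -0.1968, 0.1137]
tool_rot: [0.065, 0.998, -0.0, -0.0]
wrist_force: [-0.5, 0.5, -0.8]
gripper_width: 0.0266
```

Call:
{"fn": "jog_arm", "kwargs": {"moves": [[0, 0, 0.03, 0, 0, 0, 1], [0, 0, 0.03, 0, 0, 0, 1], [0, 0, 0.03, 0, 0, 0, 1], [0, 0, 0.03, 0, 0, 0, 1], [0, 0, 0, 0, 0, 0, 1]]}}

```text
t: 10.6
position: [0.522, -0.1968, 0.1112]
tool_rot: [0.065, 0.998, -0.0, -0.0]
wrist_force: [-0.8, -0.2, -1.3]
gripper_width: 0.0272
```

Call:
{"fn": "jog_arm", "kwargs": {"moves": [[0, 0, 0.03, 0, 0, 0, 1], [0, 0, 0.03, 0, 0, 0, 1], [0, 0, 0.03, 0, 0, 0, 1], [0, 0, 0.03, 0, 0, 0, 1], [0, 0, 0, 0, 0, 0, 1]]}}

```text
t: 11.1
position: [0.522, -0.1968, 0.1088]
tool_rot: [0.065, 0.998, -0.0, -0.0]
wrist_force: [-0.9, -0.8, -2.0]
gripper_width: 0.0269
```

```bash
python3 -c "
from h import *
go([.522,-.1966,.1006])
s=snap('side','side7')
cv2.imwrite('pics/z10.png',crop(s,375,315,40,7))
"
```

```text
t 11.1 pos [ 0.522  -0.1968  0.1088] fs tool [0.   0.01 0.41] jaw yaw 82.52 tilt z [-2.e-04 -0.e+00 -1.e+00] F [-0.89 -0.76 -2.  ] T [-0.013  0.007  0.002] w 0.0269 q [-0.36  0.36 -0.16  1.05 -0.   -0.23]
```

View pics/z10.png

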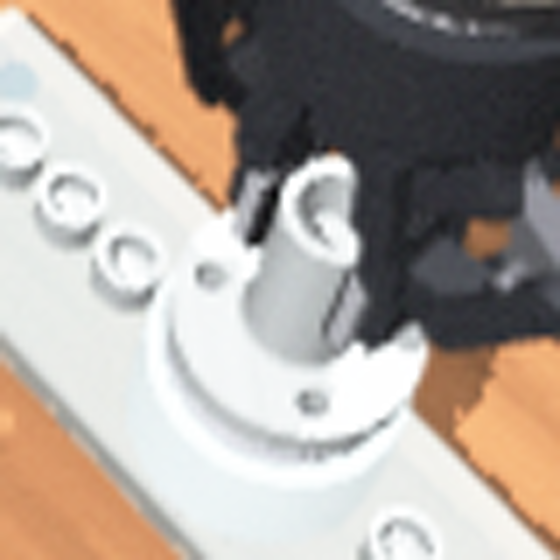

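No force, and the flange is nominally about 4 mm below the stud tips, so the studs look to be entering. I'll keep going slowly.

Call:
{"fn": "jog_arm", "kwargs": {"moves": [[0, 0, 0.04, 0, 0, 0, 1], [0, 0, 0.04, 0, 0, 0, 1], [0, 0, 0.04, 0, 0, 0, 1], [0, 0, 0, 0, 0, 0, 1]]}}

```text
t: 11.55
position: [0.522, -0.1968, 0.1064]
tool_rot: [0.065, 0.998, -0.0, -0.0]
wrist_force: [-0.3, -0.8, -1.6]
gripper_width: 0.0266
```

Call:
{"fn": "jog_arm", "kwargs": {"moves": [[0, 0, 0.04, 0, 0, 0, 1], [0, 0, 0.04, 0, 0, 0, 1], [0, 0, 0.04, 0, 0, 0, 1], [0, 0, 0, 0, 0, 0, 1]]}}

```text
t: 11.95
position: [0.522, -0.1968, 0.104]
tool_rot: [0.065, 0.998, -0.0, -0.0]
wrist_force: [0.6, 1.0, -1.5]
gripper_width: 0.0272
```

Call:
{"fn": "jog_arm", "kwargs": {"moves": [[0, 0, 0.03, 0, 0, 0, 1], [0, 0, 0.03, 0, 0, 0, 1], [0, 0, 0, 0, 0, 0, 1]]}}

```text
t: 12.25
position: [0.522, -0.1968, 0.1029]
tool_rot: [0.065, 0.998, -0.0, -0.0]
wrist_force: [0.1, 0.8, -1.5]
gripper_width: 0.0269
```

Call:
{"fn": "jog_arm", "kwargs": {"moves": [[0, 0, 0.03, 0, 0, 0, 1], [0, 0, 0.02, 0, 0, 0, 1], [0, 0, 0.02, 0, 0, 0, 1], [0, 0, 0, 0, 0, 0, 1]]}}

```text
t: 12.65
position: [0.522, -0.1968, 0.1015]
tool_rot: [0.065, 0.998, -0.0, -0.0]
wrist_force: [0.3, -0.4, -2.6]
gripper_width: 0.027
```

Call:
{"fn": "jog_arm", "kwargs": {"moves": [[0, 0, 0.02, 0, 0, 0, 1], [0, 0, 0.02, 0, 0, 0, 1], [0, 0, 0, 0, 0, 0, 1]]}}

```text
t: 12.95
position: [0.5221, -0.1968, 0.1007]
tool_rot: [0.065, 0.998, -0.0, 0.0]
wrist_force: [0.4, -0.4, -2.1]
gripper_width: 0.0267
```

Call:
{"fn": "jog_arm", "kwargs": {"moves": [[0, 0, 0.02, 0, 0, 0, 1], [0, 0, 0, 0, 0, 0, 1]]}}

```text
t: 13.15
position: [0.5222, -0.1969, 0.1006]
tool_rot: [0.065, 0.998, -0.0, 0.0]
wrist_force: [-1.2, -0.1, 2.4]
gripper_width: 0.027
```

Call:
{"fn": "jog_arm", "kwargs": {"moves": [[0, 0, 0.02, 0, 0, 0, 1], [0, 0, 0, 0, 0, 0, 1]]}}

```text
t: 13.35
position: [0.5222, -0.1969, 0.1005]
tool_rot: [0.065, 0.998, -0.0, 0.0]
wrist_force: [-2.3, 1.5, 6.3]
gripper_width: 0.0267
```

Contact came at TCP z = 0.1005, against 0.1006 expected for home, with about 8 N of push. I'll check the picture before releasing.

```bash
python3 -c "
from h import *
go([.522,-.1966,.1006])
s=snap('side','side8')
cv2.imwrite('pics/z11.png',crop(s,375,315,40,7))
"
```

```text
t 13.35 pos [ 0.5222 -0.1969  0.1005] fs tool [ 0.01  0.01 -0.  ] jaw yaw 82.52 tilt z [ 7.e-04 -4.e-04 -1.e+00] F [-2.28  1.5   6.32] T [0.185 0.339 0.033] w 0.0267 q [-0.36  0.37 -0.18  1.03 -0.   -0.23]
```

View pics/z11.png

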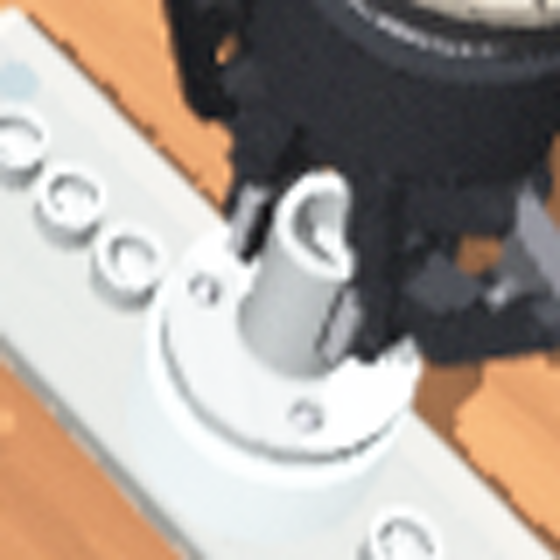

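The flange is flush and the stud tips fill the holes at (205,290) and (305,417). Releasing and backing straight up.

Call:
{"fn": "jog_arm", "kwargs": {"moves": [[0, 0, 0, 0, 0, 0, 0.6], [0, 0, 0, 0, 0, 0, 0.4], [0, 0, 0, 0, 0, 0, 0.2], [0, 0, 0, 0, 0, 0, 0], [0, 0, 0, 0, 0, 0, 0], [0, 0, 0, 0, 0, 0, 0]]}}

```text
t: 14.0
position: [0.522, -0.1968, 0.0999]
tool_rot: [0.065, 0.998, -0.0, -0.0]
wrist_force: [-0.1, 0.3, -0.0]
gripper_width: 0.0857
```

Call:
{"fn": "jog_arm", "kwargs": {"moves": [[0, 0, -0.2, 0, 0, 0, 0], [0, 0, -0.5, 0, 0, 0, 0], [0, 0, -0.8, 0, 0, 0, 0], [0, 0, -1, 0, 0, 0, 0], [0, 0, -1, 0, 0, 0, 0], [0, 0, -1, 0, 0, 0, 0], [0, 0, -1, 0, 0, 0, 0], [0, 0, -0.5, 0, 0, 0, 0], [0, 0, 0, 0, 0, 0, 0], [0, 0, 0, 0, 0, 0, 0]]}}

```text
t: 15.0
position: [0.5219, -0.1968, 0.2196]
tool_rot: [0.065, 0.998, -0.0, -0.0]
wrist_force: [0.1, -0.6, 0.6]
gripper_width: 0.0856
```

Run:
```python
from h import *
go([.522,-.1966,.2])
s=snap('side','side9')
cv2.imwrite('pics/z12.png',crop(s,375,315,40,7))
d=cv2.absdiff(s['image'],load('side0')['image']); 
P=cloud(s)
for q in px(335,275,7,[(250,410),(205,330),(380,400)]): u,v=map(round,q); print(u,v,P[v,u])
a,b=load('side4')['image'],s['image']
cv2.imwrite('pics/side9.png',b[:,:,::-1])
```

```text
t 15.0 pos [ 0.5219 -0.1968  0.2196] fs tool [-0.    0.01  0.98] jaw yaw 82.52 tilt z [-3.e-04  0.e+00 -1.e+00] F [ 0.12 -0.62  0.58] T [-0.012 -0.004 -0.02 ] w 0.0856 q [-0.36  0.3   0.04  1.31 -0.   -0.23]
370 333 [ 0.4940443  -0.20256245  0.07754663]
364 322 [ 0.50280017 -0.18154467  0.07728214]
389 332 [ 0.52211538 -0.22455963  0.07423911]
```

View pics/z12.png

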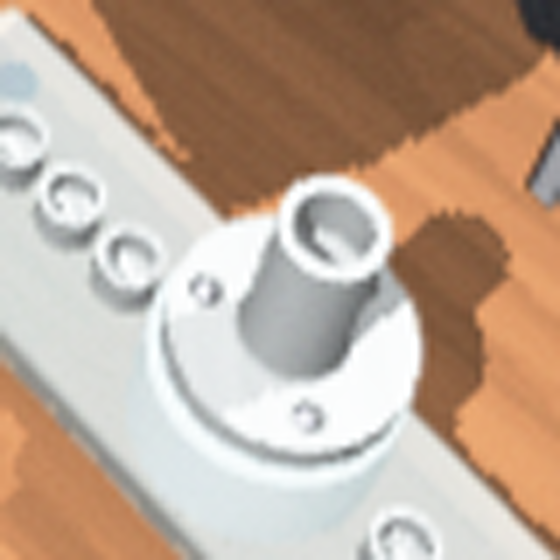

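View pics/side9.png

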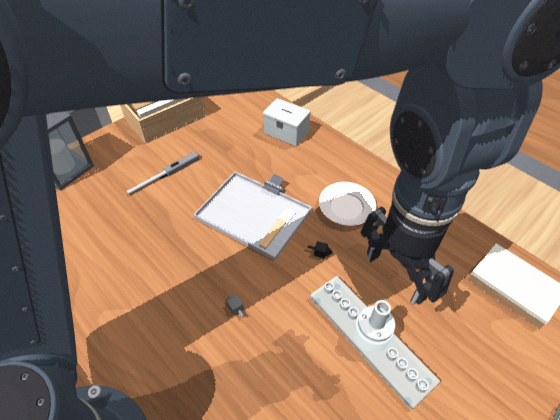

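The holder sits flush, with flange-top range readings of 0.077, 0.077 and 0.074 m against 0.077 expected. The gripper is clear, and the menorah and the other items are at the same pixels as at the start.

```bash
python3 -c "
from cell import r
r.hand_in()"
```

```text
the job is handed in; nothing more can be done
```

The shamash holder is seated on the centre column's three studs, released and handed in at about 15 s. I gripped it by the tube, carried it over and turned it about 5° to match the studs. I then lowered it in small steps until it touched down.

- **Touchdown:** contact came at TCP height 0.1005 m, against 0.1006 m expected for home. The push on the glass was about 8 N, judged from readings at the end of each move.
- **Last pictures:** the flange lies flush, and stud tips show in the two holes that are visible; the tube hides the third.
- **Flange height:** range readings gave 0.077, 0.077 and 0.074 m against 0.077 m nominal. I put the low one, near the rim, down to range noise and did not re-measure it.
- **Surroundings:** the gripper was open and about 12 cm higher when I handed in. By eye, in the side view only, the menorah and the other items had not moved.
- **Disagreement:** the two cameras differed by about 3 mm in x, so I aligned on relative measurements within the side view.

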